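# Slide the dog-tag carrier round the bent rail

## Task

The dog has had its walk: take the red tab of the dog-tag carrier and slide the carrier gently along the bent steel rod, turning it with the bend, past the brass spring catch until it sits fully home between catch and black stop. Then let go and leave it hanging still. Never force or jam it on the rod, and leave the jar, the spoon rest, the hairbrush and the bins alone.

Things in the scene. Friction and masses are not known exactly. Their poses are not given: they have to be found in the camera images.
- rail: Tag rail, fixed to the counter. Wood base 235 x 205 x 12 mm, centre at x +12, y +3 mm; origin on the counter. A level round steel rod, 8 mm thick, axis 85 mm above the counter, runs in rail x, y: straight from (-85,-75) to (-15,-75), quarter bend left of 90 mm radius about (-15,15) to (75,15), straight along +y to the stop. Nothing on it is higher than 97 mm. More than about 18 N on it is forcing.
- bend_start (a point): Point on the rod's axis where the bend begins (rail x -15, y -75 mm, 85 mm above the counter); axes parallel to the rail's. The first straight comes from a post with a 16 mm ball end at rail (-87, -75).
- bend_end (a point): Point on the rod's axis where the bend ends and the second straight begins (rail x 75, y 15 mm); axes parallel to the rail's.
- home (a point): Point on the rod's axis (rail x 75, y 55.5 mm) where the carrier's bore centre belongs when home: the block's leading face then is 0.5 mm short of the black stop collar (20 mm across, near face at rail y 68), and the catch has sprung out behind the block. Axes parallel to the rail's; the carrier's x then points along rail +y. End post at rail (75, 85).
- carrier: Slides on the rod, cannot leave it. Origin = bore centre, x along the bore the way to go, z up. Pale wood block 24 (x) x 26 x 26 mm centred there, bore 10.5 mm. Red tab 22 long (x), 12 thick (y), 13 to 49 mm above the origin: grip across the 12 mm, fingertips above the block. Steel tag fixed below, to 52 mm under the origin. 55-90 g. Hangs 1.3 mm below the rod axis. Starts at rail x -60 to -35 mm.
- catch (a joint): Brass ball, 24 mm, at rod height on the outer side of the second straight, centre at rail (97, 35) mm, sprung; the passing block's side pushes it outward (rail +x). Value: metres pressed in; 0 = out, about 0.003 while the block passes, limit 0.006. 2 to 4 N presses it; pushing the carrier over it takes some 3 to 10 N. Pressed while the carrier's origin is within 20 mm of rail y 35.
- jar: Closed clamp-lid glass jar, 90 mm across, 131 mm high, loose; origin under its centre. Bystander.
- spoon_rest: Blue ceramic spoon rest, a round dish 104 mm across and 20 mm high with a flat handle, 181 mm long in all (along its x), loose; the dish's centre is 40 mm ahead of its origin. Bystander.
- brush: Wooden pet hairbrush, 205 x 55 x 30 mm, loose, lying bristles down; long side along its x. Bystander.
- bins: Stack of three clear plastic bins, 150 x 200 mm, 201 mm high, off to the left, fixed. Bystander.
Not all that is in view belongs to the job. Leave any blue or turquoise look-alike of the carrier alone.

How it is judged:
By the outcome, as a careful person would: the job done as asked, in the order asked, and still so for the second after the job is handed in, with the robot touching nothing.
It also fails if it takes over 72 s, if anything falls off the work surface, if the arm or the gripper's body presses on something with over 40 N, if the wrist force passes 120 N, or if a joint passes its speed limit or range.

## Robot

A 6-joint arm with a two-finger parallel gripper is mounted at the origin on the work surface. World frame = base frame: x ahead of the robot, y to its left, z up, the work surface at z = 0. Lengths are in m, angles in degrees, forces in N, time in s.
With the tool pointing down it reaches from about 0.275 to 0.875 m from the base axis. Payload 12.5 kg.
Tool frame: the origin (TCP) lies between the finger pads; the fingertips stand 25 mm ahead of it and the grasp point (between the pads) lies 6 mm ahead of it; z points along the fingers, y is the line along which they close (so a half turn about z gives the same grasp; the last joint's range is limited). The gripper opens to 85 mm and grips with 20 to 120 N. Pads are 22 mm wide; open, the fingers measure 114 mm over their backs; the gripper's body (76 mm by 85 mm) begins 54 mm behind the grasp point. The pads swing forward as they close: fully open they stand 13 mm farther back than shut.
Start: joints at [-71.138, 20.094, 94.641, -0, 65.266, -4.847], TCP at [0.221, -0.504, 0.256] pointing down, gripper open.
Joint ranges: [-157.81, 157.81], [-45, 120.19], [0.68, 151.7], [-89.99, 269.99], [4.06, 180], [-164.3, 164.3]. Speed limits (degrees/s): [127.2, 127.2, 159.86, 180, 180, 180].

## Interface

Orientations are given as [roll, pitch, yaw] about the fixed x, y, z axes, in that order (R = Rz(yaw) Ry(pitch) Rx(roll)).
In Python, from rig import monitor, viewer, order gives the robot as it stands. The module is installed in compiled form; this text tells all that it offers.
- The arm moves only by the tool arm_command, never from a script. Its argument "targets" is one flat list of numbers, 5 for each row, row after row: the opening, from 0 (shut) to 1 (fully open), then the shift along the tool's x, y, z in m, then the turn about the tool's z in rad. A call has 1 to 8 rows; each row shifts and turns the commanded pose from where the row before left it, along the tool's axes as they then stand; what a row does not reach is not made up. A row lasts 1/10 s, in which the tool goes at most 50 mm and 8.59 degrees, less where a joint would pass 70% of its speed; a pose out of reach is approached as far as the arm can. A call with a gripper value outside its range is refused whole. The fingers move at their own pace and stop on an object; "newtons" is the grip in N (left out, the last holds). Time passes only in rows, so rows that do not move let the fingers close. It gives the time, the measured TCP pose, the force, the opening and the grip force at its end, in the units of the state.
- monitor.observe(): the state, without advancing time (a new reading comes with each control period).
- viewer.grab_frame(name): name is "scene" or "top" or "wrist"; returns a dict with "img" (480x640x3 uint8, red, green, blue), "fx", "fy", "cx", "cy" (pixels), "extrinsics" (4x4, takes a point from camera to world coordinates). Camera axes: x right, y up, looking along -z (the intrinsics and any distortion apply to the point x, -y, -z); pixel columns grow to the right and rows downward; lengths in m; the calibration is good to about 2 mm. A picture is of the moment at which its call begins. There is no depth.
- order.close_job(): hands the job in; it is judged then, once.
The state is a dict: "time_s": time; "joints": joint angles; "qd": joint speeds; "tau": joint torques, N m; "ee_pos": TCP position; "eef_rot": TCP orientation; "force": force on the tool from outside, world axes, zero at the start; "wrist_torque": the same for the moment, N m; "width": opening from 0.0 (shut) to 1.0 (fully open); "finger_force": force on a finger pad.
Only numpy, scipy, OpenCV 4.12 (cv2) and the standard library are available. Lean on these libraries where they do the work, as an engineer would, in place of code of your own. Each camera call takes 0.05 s, during which the arm holds its last target. There are 200 camera calls.

## Working session

There is one attempt and no reset: what is moved stays moved. The work goes in short steps, Python scripts to look and compute and a tool call to move; the robot and the scene stay as the last step left them, time stands still between calls to the robot, and variables do not carry over. Pictures are saved under pics/ and viewed, at most 10 in all, crops included, and the job is handed in when it is done.

Besides the shell and the picture viewer there is one more tool, called after "Request:" by a JSON object that holds its "api" and its "payload", one argument or row to a line. arm_command: Moves the arm, as the interface text tells. Its arguments: {"type":"object","properties":{"targets":{"type":"array","items":{"type":"number"}},"newtons":{"type":"number"}},"required":["targets"]}

```bash
mkdir -p pics; python3 - <<'E'
from rig import monitor, viewer
import cv2,numpy as np
print(monitor.observe())
for n in("scene","top"):
    f=viewer.grab_frame(n); cv2.imwrite(f"pics/{n}0.png",f["img"][:,:,::-1]); np.savez(f"{n}0.npz",**f)
    print({k:f[k] for k in f if k!="img"})
E
```

```text
{'time_s': 0.0, 'joints': array([-7.11403590e+01,  2.01246364e+01,  9.46765320e+01, -1.14836990e-03,
        6.52620788e+01, -4.84757272e+00]), 'qd': array([ 0.00025638, -0.0003748 ,  0.00383785,  0.08662093,  0.02232024,
        0.10095296]), 'tau': array([-5.97815847e-05, -5.06095576e+01, -2.91408223e+01, -1.83358920e-04,
        4.40162941e-03,  3.07841049e-05]), 'ee_pos': array([ 0.22105886, -0.50330965,  0.2557583 ]), 'eef_rot': array([-1.79936891e+02, -4.30599270e-03,  2.37076925e+01]), 'force': array([-0.78402532, -0.79430366, -0.29823933]), 'wrist_torque': array([0.03744088, 0.02374789, 0.01883373]), 'finger_force': 0.0, 'width': 0.9969275862364556}
{'fx': 483.6176551644069, 'fy': 483.6176551644069, 'cx': 315.09363235027666, 'cy': 247.43985971336934, 'extrinsics': array([[ 0.36931953, -0.51992962,  0.7702443 ,  1.40953926],
       [ 0.92928758,  0.21131781, -0.30293462, -0.22453049],
       [-0.00526166,  0.82765813,  0.56120793,  0.75125246],
       [ 0.        ,  0.        ,  0.        ,  1.        ]])}
{'fx': 529.3759156999652, 'fy': 529.3759156999652, 'cx': 317.00918072064553, 'cy': 232.87692915441758, 'extrinsics': array([[-6.23317456e-03,  9.95815219e-01, -9.11767311e-02,
         3.96682748e-01],
       [-9.99979847e-01, -6.31710498e-03, -6.31963176e-04,
         1.20663226e-01],
       [-1.20529153e-03,  9.11709545e-02,  9.95834527e-01,
         1.55872874e+00],
       [ 0.00000000e+00,  0.00000000e+00,  0.00000000e+00,
         1.00000000e+00]])}
```

View pics/scene0.png

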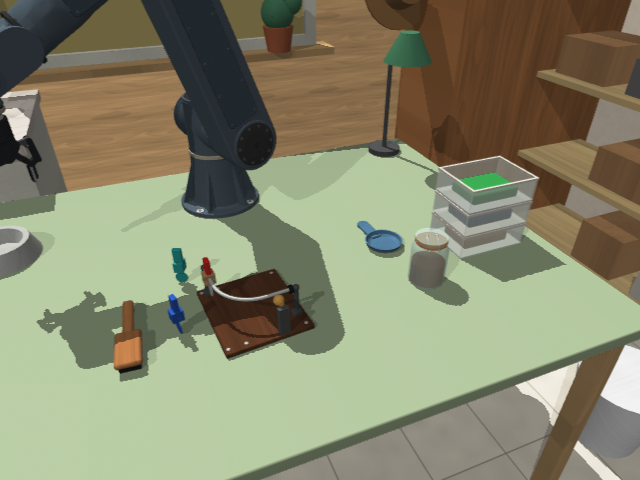

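View pics/top0.png

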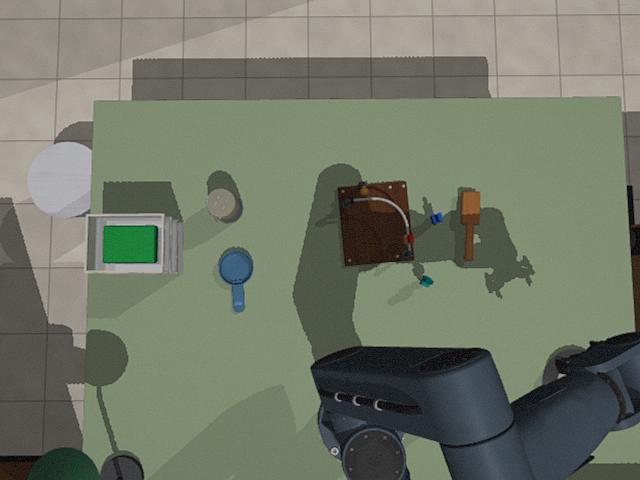

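The red-tabbed piece is at top px (410,238) and scene px (208,270), on the rod. The look-alikes off the rod are blue, top (436,218), and turquoise, top (426,281). The red one fits. The rail base spans top px (338,189), (406,181), (414,262), (345,267).

```bash
cat > h.py <<'E'
import numpy as np,cv2
def ray(f,px):
    E=f["extrinsics"];px=np.atleast_2d(px).astype(float)
    d=np.c_[(px[:,0]-f["cx"])/f["fx"],-(px[:,1]-f["cy"])/f["fy"],-np.ones(len(px))]@E[:3,:3].T
    return E[:3,3],d
def plane(f,px,z):
    o,d=ray(f,px);return o+d*((z-o[2])/d[:,2])[:,None]
def proj(f,P):
    E=f["extrinsics"];c=(np.atleast_2d(P)-E[:3,3])@E[:3,:3]
    return np.c_[f["cx"]-f["fx"]*c[:,0]/c[:,2],f["cy"]+f["fy"]*c[:,1]/c[:,2]]
def tri(fs,pxs):
    A=np.zeros((3,3));b=np.zeros(3)
    for f,p in zip(fs,pxs):
        o,d=ray(f,p);d=d[0]/np.linalg.norm(d);M=np.eye(3)-np.outer(d,d);A+=M;b+=M@o
    return np.linalg.solve(A,b)
def red(img):
    h=cv2.cvtColor(img,cv2.COLOR_RGB2HSV);return (((h[...,0]<5)|(h[...,0]>174))&(h[...,1]>190)&(h[...,2]>110)).astype(np.uint8)
E
python3 - <<'E'
from h import *
F={n:dict(np.load(n+"0.npz")) for n in("scene","top")}
c=[]
for n,f in F.items():
    m=red(f["img"]);k,l,s,ce=cv2.connectedComponentsWithStats(m)
    print(n,[(s[i].tolist(),ce[i].round(1)) for i in range(1,k) if s[i,4]>8])
    im=f["img"].astype(int)
    h=cv2.cvtColor(f["img"],cv2.COLOR_RGB2HSV)
    g=((im[...,0]>im[...,1]+8)&(im[...,0]<130)).astype(np.uint8)
    g=cv2.morphologyEx(g,cv2.MORPH_CLOSE,np.ones((7,7)))
    x=(375,225) if n=="top" else (240,320)
    k,l=cv2.connectedComponents(g);q=(l==l[x[1],x[0]]).astype(np.uint8)
    cs=max(cv2.findContours(q,0,cv2.CHAIN_APPROX_NONE)[0],key=cv2.contourArea)[:,0]
    P=plane(f,cs,0.012)[:,:2]
    r=cv2.minAreaRect((P*1000).astype(np.float32));print(n,r,cs.min(0),cs.max(0))
E
```

```text
scene [([203, 258, 7, 17, 55], array([205.5, 264.6]))]
scene ((513.21923828125, -54.925628662109375), (358.8123474121094, 203.74658203125), 4.785861968994141) [197 260] [313 357]
top [([410, 235, 3, 6, 13], array([411.1, 237.3]))]
top ((567.2485961914062, -52.247093200683594), (233.0122833251953, 208.57435607910156), 4.921289920806885) [338 181] [413 265]
```

```bash
python3 - <<'E'
import cv2
i=cv2.imread("pics/scene0.png")[225:365,110:330];cv2.imwrite("pics/crop1.png",cv2.resize(i,None,fx=3.6,fy=3.6,interpolation=cv2.INTER_CUBIC))
E
```

```text
(no output)
```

View pics/crop1.png

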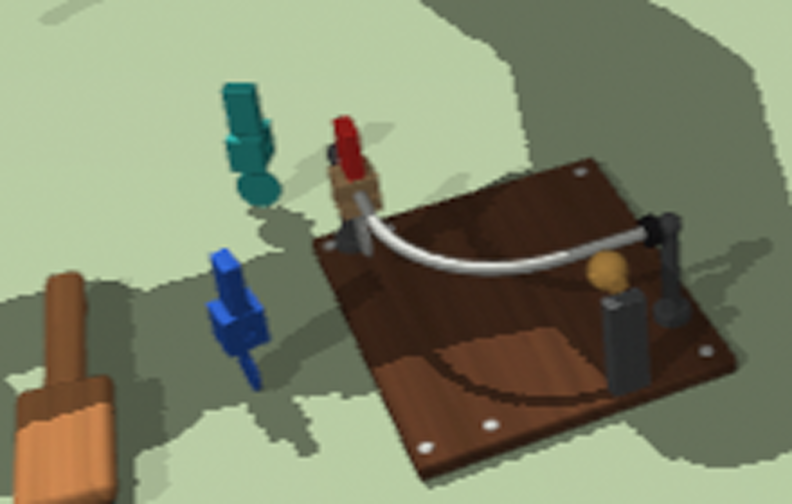

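Confirmed: the red tab sits on the wood block on the rod, at crop (350,150). The blue and turquoise ones stand apart off the rod. Next I triangulate the tab and move to a view above it.

```bash
cat >> h.py <<'E'
def plan(obs,xyz,yaw):
    p=np.array(obs["ee_pos"]);y0=obs["eef_rot"][2];d=np.array(xyz)-p
    a=np.radians(y0);X=np.array([np.cos(a),np.sin(a)]);Y=np.array([np.sin(a),-np.cos(a)])
    return "tool shift",np.r_[d[:2]@X,d[:2]@Y,-d[2]].round(4),"turn",np.radians(-((yaw-y0+180)%360-180)).round(4)
E
python3 - <<'E'
from h import *
from rig import monitor
F=[dict(np.load(n+"0.npz")) for n in("scene","top")]
t=tri(F,[(205.5,264.6),(411.1,237.3)]);print(t,[proj(f,t) for f in F])
a=np.radians(4.85);R=np.array([[np.cos(a),-np.sin(a)],[np.sin(a),np.cos(a)]])
o=np.array([.567,-.0525])-R@[.012,.003];print(o,"rail xy of tab",R.T@(t[:2]-o))
print(monitor.observe()["joints"],plan(monitor.observe(),[t[0]-.03,t[1]+.03,.28],4.85))
E
```

```text
[ 0.51476996 -0.13424848  0.12022887] [array([[205.22472035, 264.59362845]]), array([[410.88231157, 237.25908897]])]
[ 0.55529661 -0.05650383] rail xy of tab [-0.04695465 -0.07403986]
[-7.11369105e+01  2.01217536e+01  9.46723284e+01  1.03284299e-03
  6.52651624e+01 -4.84653256e+00] ('tool shift', array([ 0.4019, -0.2594, -0.0242]), 'turn', np.float64(0.3292))
```

Request:
{"api": "arm_command", "payload": {
  "targets": [1,0.02,-0.013,-0.005,0,1,0.035,-0.023,-0.01,0,1,0.038,-0.025,-0.01,0,1,0.038,-0.025,-0.01,0,1,0.038,-0.025,-0.01,0,1,0.038,-0.025,-0.01,0,1,0.038,-0.025,-0.005,0,1,0.038,-0.025,0,0]
}}

```text
time_s: 0.9
ee_pos: [0.4063, -0.2179, 0.317]
eef_rot: [179.9, -0.0, 23.7]
force: [0.7, -0.6, 0.2]
width: 1.001
finger_force: 0.0
```

Request:
{"api": "arm_command", "payload": {
  "targets": [1,0.038,-0.025,0,0,1,0.038,-0.025,0,0,1,0.03,-0.015,0,0,1,0.012,-0.008,0,0,1,0,0,0,0.11,1,0,0,0,0.11,1,0,0,0,0.11,1,0,0,0,0]
}}

```text
time_s: 1.7
ee_pos: [0.4838, -0.1057, 0.3161]
eef_rot: [-180.0, 0.0, 4.7]
force: [0.7, 0.6, -0.9]
width: 0.998
finger_force: 0.0
```

```bash
python3 - <<'E'
from rig import monitor, viewer
import cv2,numpy as np
o=monitor.observe();print(o["time_s"],o["ee_pos"],o["eef_rot"],o["force"],o["qd"].round(2))
for n in("wrist",):
    f=viewer.grab_frame(n); cv2.imwrite(f"pics/{n}1.png",f["img"][:,:,::-1]); np.savez(f"{n}1.npz",**f)
    print({k:f[k] for k in f if k!="img"})
E
```

```text
1.7 [ 0.48378953 -0.10566024  0.31608363] [-1.79997147e+02  3.66332126e-02  4.68460191e+00] [ 0.66434456  0.55386805 -0.87467358] [ 0.04 -0.09 -0.07 -0.05 -0.   -7.19]
{'fx': 407.994950453281, 'fy': 407.994950453281, 'cx': 318.7796040135594, 'cy': 237.1004161534072, 'extrinsics': array([[ 8.09295292e-02,  9.56834109e-01,  2.79139571e-01,
         5.55216095e-01],
       [-9.96719557e-01,  7.78966036e-02,  2.19600443e-02,
        -9.95211749e-02],
       [-7.31905106e-04, -2.80001085e-01,  9.59999404e-01,
         4.33620303e-01],
       [ 0.00000000e+00,  0.00000000e+00,  0.00000000e+00,
         1.00000000e+00]])}
```

View pics/wrist1.png

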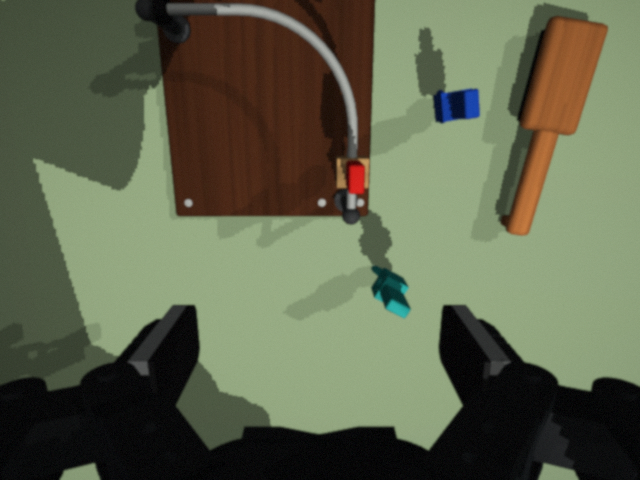

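Wrist view: red tab at (355,178), rod from (352,215) up through the bend to (190,8), ball end at (351,215), blue at (458,105), turquoise at (390,290). Now I fit the rail pose to the rod's centreline on the z=85 mm plane.

```bash
cat >> h.py <<'E'
from scipy.optimize import least_squares
def rodfit(f,roi,name,x0=(.555,-.0565,4.85)):
    im=f["img"];h=cv2.cvtColor(im,cv2.COLOR_RGB2HSV)
    m=((h[...,1]<60)&(h[...,2]>95)).astype(np.uint8)
    z=np.zeros_like(m);z[roi[1]:roi[3],roi[0]:roi[2]]=1;m*=z
    k,l,s,c=cv2.connectedComponentsWithStats(m);m=(l==1+np.argmax(s[1:,4])).astype(np.uint8)
    cv2.imwrite(name,cv2.hconcat([cv2.cvtColor(m*255,cv2.COLOR_GRAY2BGR),im[:,:,::-1]]))
    v,u=np.nonzero(m);P=plane(f,np.c_[u,v],.085)[:,:2]
    def rail(p):
        a=np.radians(p[2]);R=np.array([[np.cos(a),-np.sin(a)],[np.sin(a),np.cos(a)]]);return (P-p[:2])@R
    def res(p):
        q=rail(p);x,y=q.T;d=np.hypot(x+.015,y-.015)-.09
        return np.where(x<-.015,-(y+.075),np.where(y>.015,x-.075,d))
    r=least_squares(res,x0,loss="soft_l1",f_scale=.003,x_scale=[.01,.01,1]);q=rail(r.x)
    print(r.x,"n",len(P),"std mm",1e3*res(r.x).std(),"ext",q.min(0),q.max(0));return r.x
E
python3 - <<'E'
from h import *
from rig import monitor,viewer
o=monitor.observe();print(o["ee_pos"],o["eef_rot"],o["qd"].round(2)[5])
f=viewer.grab_frame("wrist");np.savez("wrist2.npz",**f)
p=rodfit(f,(180,0,375,157),"pics/m2.png")
k,l,s,c=cv2.connectedComponentsWithStats(red(f["img"]));i=1+np.argmax(s[1:,4]);print(s[i],c[i])
s0=dict(np.load("scene0.npz"))
t=tri([f,s0],[c[i],(205.5,264.6)])
a=np.radians(p[2]);R=np.array([[np.cos(a),-np.sin(a)],[np.sin(a),np.cos(a)]])
print(t,R.T@(t[:2]-p[:2]))
b=plane(f,c[i],.125);print("tab at z.125",b,R.T@(b[0,:2]-p[:2]))
E
```

```text
[ 0.48385076 -0.10560693  0.31612037] [-1.79996417e+02  2.86879663e-02  4.90763251e+00] -2.09
[ 0.55831197 -0.04965898 12.4295573 ] n 2147 std mm 2.1202652299550127 ext [-0.04151205 -0.07883217] [0.07970366 0.02118641]
[349 165  16  30 430] [356.27906977 179.21860465]
[ 0.51230968 -0.13257507  0.11809697] [-0.06277084 -0.07107116]
tab at z.125 [[ 0.51341717 -0.13103219  0.125     ]] [-0.06135722 -0.06980281]
```

View pics/m2.png

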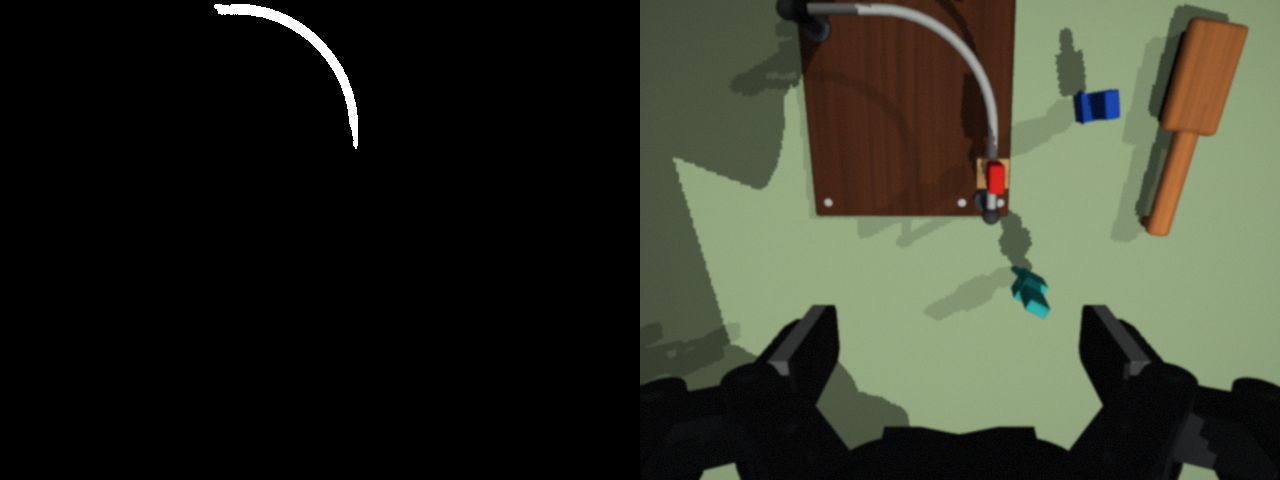

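The rod mask tapers at both shaded ends and the std is 2 mm, so I don't trust the 12° yaw. The base's near edge, row 215 from column 178 to 368, says about 4.9°. I'll move ahead so the whole rail is in view.

Request:
{"api": "arm_command", "payload": {
  "targets": [1,0.04,0,0,0,1,0.04,-0.02,0,0,1,0.02,-0.02,0,0,1,0,0,0,0,1,0,0,0,0,1,0,0,0,0]
}}

```text
time_s: 2.4
ee_pos: [0.5799, -0.0576, 0.3163]
eef_rot: [180.0, 0.0, 4.8]
force: [0.2, -0.5, 0.2]
width: 1.001
finger_force: 0.0
```

```bash
python3 - <<'E'
from h import *
from rig import monitor,viewer
o=monitor.observe();print(o["ee_pos"],o["eef_rot"],o["qd"].round(2))
f=viewer.grab_frame("wrist");np.savez("wrist3.npz",**f);im=f["img"]
cv2.imwrite("pics/wrist3.png",im[:,:,::-1])
E
```

```text
[ 0.57993069 -0.05760624  0.31630155] [1.79994044e+02 1.71302837e-02 4.83644445e+00] [-0.32 -0.34 -0.04  0.03  0.03  0.49]
```

View pics/wrist3.png

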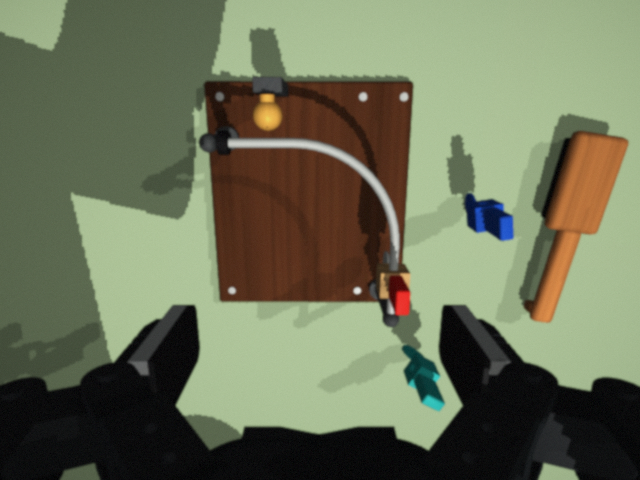

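The wrist view now shows the whole rail: base corners (206,82), (413,82), (220,300), brass ball (267,115), stop (225,142), rod from (232,143) to (395,262), red tab (400,295).

```bash
python3 - <<'E'
from h import *
f=dict(np.load("wrist3.npz"));im=f["img"];h=cv2.cvtColor(im,cv2.COLOR_RGB2HSV)
for n,c in(("ROW y",im[132:156,260]),("diag",np.array([im[160+i,350+i//1*0] for i in range(-15,20)])),("col",im[215,370:412])):
    print(n,c.astype(int).tolist())
p=rodfit(f,(236,125,412,250),"pics/m3.png",(.555,-.0565,4.85))
b=((h[...,0]>14)&(h[...,0]<28)&(h[...,1]>150)&(h[...,2]>120)).astype(np.uint8);b[:, :240]=0;b[:,300:]=0;b[140:]=0
k,l,s,c=cv2.connectedComponentsWithStats(b);i=1+np.argmax(s[1:,4]);print("ball",s[i],c[i],plane(f,c[i],.085))
g=im.astype(int);m=((g[...,0]>g[...,1]+8)&(g[...,0]<130)).astype(np.uint8);m[:60]=0;m[:,430:]=0;m[305:]=0
L=[]
def edge(pts):
    P=plane(f,pts,.012)[:,:2].astype(np.float32);vx,vy,x,y=cv2.fitLine(P,cv2.DIST_HUBER,0,.001,.001).ravel();print("edge ang",np.degrees(np.arctan2(vy,vx))," pt",x,y);return vx,vy,x,y
edge(np.array([(np.nonzero(m[r])[0][0],r) for r in range(170,290)]))
edge(np.array([(np.nonzero(m[r])[0][-1],r) for r in range(95,235)]))
edge(np.array([(c,np.nonzero(m[:,c])[0][-1]) for c in range(235,350)]))
edge(np.array([(c,np.nonzero(m[:,c])[0][0]) for c in range(300,400)]))
E
```

```text
ROW y [[89, 48, 28], [90, 50, 31], [88, 48, 28], [89, 48, 29], [88, 51, 34], [90, 66, 54], [102, 93, 86], [127, 127, 122], [154, 157, 151], [175, 181, 174], [195, 198, 192], [204, 207, 202], [204, 207, 201], [194, 197, 191], [172, 173, 168], [139, 133, 125], [104, 83, 72], [94, 57, 39], [86, 47, 28], [88, 46, 28], [91, 50, 30], [90, 50, 32], [89, 48, 28], [88, 49, 30]]
diag [[82, 45, 28], [81, 44, 25], [79, 43, 24], [82, 46, 26], [81, 45, 25], [80, 43, 24], [83, 48, 30], [83, 50, 31], [84, 57, 42], [92, 77, 67], [114, 111, 105], [141, 143, 138], [164, 168, 163], [181, 183, 179], [196, 199, 193], [201, 205, 199], [203, 206, 200], [195, 197, 192], [186, 188, 182], [165, 166, 159], [145, 143, 137], [117, 104, 97], [95, 71, 59], [85, 51, 35], [80, 45, 27], [83, 46, 27], [83, 47, 29], [83, 48, 29], [82, 45, 26], [81, 45, 27], [84, 47, 28], [83, 47, 28], [85, 49, 29], [86, 49, 32], [84, 47, 29]]
col [[41, 22, 12], [43, 26, 17], [45, 25, 16], [46, 26, 16], [44, 25, 13], [46, 27, 16], [41, 22, 11], [40, 22, 10], [43, 26, 18], [40, 22, 16], [45, 28, 19], [42, 23, 14], [42, 25, 13], [43, 22, 12], [50, 32, 22], [69, 52, 45], [96, 89, 79], [127, 127, 120], [152, 153, 150], [174, 176, 170], [193, 196, 190], [200, 202, 196], [199, 203, 196], [191, 194, 187], [174, 176, 169], [143, 136, 128], [115, 93, 80], [102, 66, 46], [94, 53, 32], [94, 52, 32], [94, 52, 33], [91, 49, 30], [90, 51, 29], [89, 53, 35], [99, 81, 57], [127, 133, 100], [156, 174, 136], [171, 193, 151], [173, 195, 152], [174, 196, 154], [173, 194, 152], [174, 197, 155]]
[ 0.55615189 -0.05216934  4.28515349] n 2170 std mm 2.361540670195799 ext [-0.01723225 -0.07907774] [0.07899206 0.06304471]
ball [254  94  28  37 763] [267.3197903  113.12188729] [[ 0.65175778 -0.00878856  0.085     ]]
edge ang 4.7192135  pt 0.52703255 0.04960083
edge ang 4.7991967  pt 0.61236686 -0.14479426
edge ang -85.943596  pt 0.45300904 -0.049141012
edge ang -85.20891  pt 0.6873731 -0.07790918
```

```bash
python3 - <<'E'
from h import *
from rig import monitor
f=dict(np.load("wrist3.npz"));g=dict(np.load("wrist2.npz"));s0=dict(np.load("scene0.npz"))
cs=[]
for q in(g,f):
    k,l,s,c=cv2.connectedComponentsWithStats(red(q["img"]));i=1+np.argmax(s[1:,4]);cs.append(c[i])
t=tri([g,f,s0],cs+[(205.5,264.6)])
for p in([.5562,-.0522,4.29],[.5562,-.0522,4.55],[.5572,-.0517,4.75]):
    a=np.radians(p[2]);R=np.array([[np.cos(a),-np.sin(a)],[np.sin(a),np.cos(a)]]);w=lambda x,y:(np.array(p[:2])+R@[x,y]).round(4)
    print(p,"tab",t.round(4),(R.T@(t[:2]-p[:2])).round(4),"grasp",w(-.046,-.075),"bs",w(-.015,-.075),"be",w(.075,.015),"home",w(.075,.0555),
     "tool xy in ball:",(R.T@(np.array([.6518,-.0088])-p[:2])).round(4))
a=np.radians(4.5);R=np.array([[np.cos(a),-np.sin(a)],[np.sin(a),np.cos(a)]])
for z in (.18,.128):print(plan(monitor.observe(),np.r_[np.array([.5564,-.0521])+R@[-.046,-.075],z],4.5))
E
```

```text
[0.5562, -0.0522, 4.29] tab [ 0.5109 -0.1327  0.1183] [-0.0511 -0.0769] grasp [ 0.5159 -0.1304] bs [ 0.5469 -0.1281] be [ 0.6299 -0.0316] home [0.6268 0.0088] tool xy in ball: [0.0986 0.0361]
[0.5562, -0.0522, 4.55] tab [ 0.5109 -0.1327  0.1183] [-0.0515 -0.0767] grasp [ 0.5163 -0.1306] bs [ 0.5472 -0.1282] be [ 0.6298 -0.0313] home [0.6266 0.0091] tool xy in ball: [0.0987 0.0357]
[0.5572, -0.0517, 4.75] tab [ 0.5109 -0.1327  0.1183] [-0.0528 -0.0769] grasp [ 0.5176 -0.1303] bs [ 0.5485 -0.1277] be [ 0.6307 -0.0305] home [0.6273 0.0098] tool xy in ball: [0.0978 0.0349]
('tool shift', array([-0.0694,  0.0672,  0.1365]), 'turn', np.float64(0.0053))
('tool shift', array([-0.0694,  0.0672,  0.1885]), 'turn', np.float64(0.0053))
```

Request:
{"api": "arm_command", "payload": {
  "targets": [0.45,-0.025,0.023,0.02,0.005,0.45,-0.03,0.027,0.03,0,0.45,-0.0189,0.0179,0.036,0,0.45,0,0,0.03,0,0.45,0,0,0.03,0,0.45,0,0,0,0,0.45,0,0,0,0,0.45,0,0,0,0]
}}

```text
time_s: 3.25
ee_pos: [0.5132, -0.1308, 0.1723]
eef_rot: [179.9, -0.1, 4.5]
force: [0.3, -0.4, -0.2]
width: 0.451
finger_force: 0.0
```

```bash
python3 - <<'E'
from h import *
from rig import monitor,viewer
o=monitor.observe();print(o["ee_pos"],o["eef_rot"],o["joints"])
print(plan(o,[.512,-.1315,.128],4.5))
f=viewer.grab_frame("wrist");np.savez("wrist4.npz",**f);cv2.imwrite("pics/wrist4.png",f["img"][:,:,::-1])
k,l,s,c=cv2.connectedComponentsWithStats(red(f["img"]));i=1+np.argmax(s[1:,4]);print(s[i],c[i])
for z in(.12,.1327):print(plane(f,c[i],z),proj(f,np.r_[o["ee_pos"][:2],z]))
E
```

```text
[ 0.51316795 -0.1307644   0.17226771] [ 1.79938579e+02 -1.38201612e-01  4.51876522e+00] [-1.93331216e+01  2.39718978e+01  1.02296100e+02 -3.60158076e-04
  5.35807675e+01  6.61484007e+01]
('tool shift', array([-0.0012,  0.0006,  0.0443]), 'turn', np.float64(0.0003))
[ 306  268   28   49 1251] [319.57074341 292.01119105]
[[ 0.50968288 -0.13099642  0.12      ]] [[319.66586207 284.82467216]]
[[ 0.51525233 -0.13052824  0.1327    ]] [[319.7415512  296.63295756]]
```

View pics/wrist4.png

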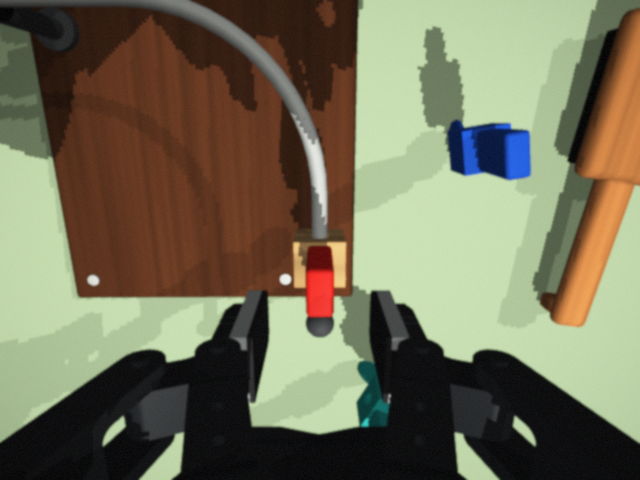

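Tab centre at column 319.6, in line with the TCP at 319.7 and midway between the fingers. Blue is at (490,150), and turquoise at (372,395) close behind the right finger, so I check that clearance.

```bash
python3 - <<'E'
from h import *
fs=[dict(np.load(n+".npz")) for n in("wrist2","wrist3","top0")]
for lo,hi,n in((84,96,"turq"),(108,124,"blue")):
  cs=[]
  for f in fs:
    h=cv2.cvtColor(f["img"],cv2.COLOR_RGB2HSV);m=((h[...,0]>lo)&(h[...,0]<hi)&(h[...,1]>150)&(h[...,2]>60)).astype(np.uint8)
    if f is fs[2]: m[:,:380]=0
    k,l,s,c=cv2.connectedComponentsWithStats(m);i=1+np.argmax(s[1:,4]);cs.append(c[i]);v,u=np.nonzero(l==i)
    for z in(0.03,.1):
      P=plane(f,np.c_[u,v],z);print(n,z,P.min(0)[:2].round(3),P.max(0)[:2].round(3))
  t=tri(fs,cs);print(n,t,[proj(f,t)[0]-c for f,c in zip(fs,cs)])
E
```

```text
turq 0.03 [ 0.355 -0.213] [ 0.376 -0.187]
turq 0.1 [ 0.39  -0.193] [ 0.407 -0.172]
turq 0.03 [ 0.364 -0.211] [ 0.416 -0.167]
turq 0.1 [ 0.414 -0.183] [ 0.457 -0.147]
turq 0.03 [ 0.381 -0.208] [ 0.41  -0.176]
turq 0.1 [ 0.382 -0.193] [ 0.409 -0.163]
turq [ 0.39115532 -0.18881418  0.05420397] [array([ -3.2305026 , -12.74321527]), array([3.13983049, 9.355911  ]), array([0.24659261, 1.25748834])]
blue 0.03 [ 0.567 -0.249] [ 0.593 -0.229]
blue 0.1 [ 0.565 -0.223] [ 0.586 -0.207]
blue 0.03 [ 0.548 -0.259] [ 0.591 -0.208]
blue 0.1 [ 0.566 -0.223] [ 0.601 -0.181]
blue 0.03 [ 0.566 -0.242] [ 0.592 -0.224]
blue 0.1 [ 0.558 -0.225] [ 0.583 -0.208]
blue [ 0.57595027 -0.22655941  0.05879609] [array([-4.57388721,  2.49866028]), array([ 5.05215071, -1.31074732]), array([-0.26296341, -0.12641664])]
```

Turquoise is about 120 mm behind and blue about 90 mm aside, so both are clear. I descend and close gently.

Request:
{"api": "arm_command", "payload": {
  "targets": [0.45,0,0,0.02,0,0.45,0,0,0.016,0,0.45,0,0,0.008,0,0.3,0,0,0,0,0.2,0,0,0,0,0.16,0,0,0,0,0.14,0,0,0,0,0.1,0,0,0,0],
  "newtons": 20
}}

```text
time_s: 4.1
ee_pos: [0.5129, -0.1306, 0.1273]
eef_rot: [180.0, -0.1, 4.5]
force: [-0.5, -0.5, 5.9]
width: 0.142
finger_force: 21.2
```

Request:
{"api": "arm_command", "payload": {
  "targets": [0,0,0,0,0,0,0,0,0,0,0,0,0,0,0,0,0,0,0,0],
  "newtons": 25
}}

```text
time_s: 4.5
ee_pos: [0.5129, -0.1306, 0.1273]
eef_rot: [180.0, -0.1, 4.5]
force: [0.5, -1.1, 8.2]
width: 0.133
finger_force: 25.3
```

Grasped, pressing down about 8 N from the pads' swing. I relieve that by lifting slightly.

Request:
{"api": "arm_command", "payload": {
  "targets": [0,0,0,-0.001,0,0,0,0,0,0]
}}

```text
time_s: 4.7
ee_pos: [0.5124, -0.1304, 0.1276]
eef_rot: [-180.0, 0.0, 4.5]
force: [1.3, 0.3, 1.3]
width: 0.136
finger_force: 24.7
```

Request:
{"api": "arm_command", "payload": {
  "targets": [0,0,0,-0.001,0,0,0,0,0,0]
}}

```text
time_s: 4.9
ee_pos: [0.5124, -0.1303, 0.1284]
eef_rot: [-180.0, 0.0, 4.5]
force: [-1.4, 0.3, -1.2]
width: 0.135
finger_force: 24.3
```

Request:
{"api": "arm_command", "payload": {
  "targets": [0,0.002,0,0,0,0,0.002,0,0,0,0,0.002,0,0,0,0,0.002,0,0,0,0,0.002,0,0,0,0,0.002,0,0,0,0,0.002,0,0,0,0,0.001,0,0,0]
}}

```text
time_s: 5.7
ee_pos: [0.5276, -0.1292, 0.1285]
eef_rot: [-180.0, -0.0, 4.5]
force: [-0.6, 0.2, -1.5]
width: 0.137
finger_force: 24.3
```

Request:
{"api": "arm_command", "payload": {
  "targets": [0,0.002,0,0,0,0,0.002,0,0,0,0,0.002,0,0,0,0,0.002,0,0,0,0,0.002,0,0,0,0,0,0,0,0]
}}

```text
time_s: 6.3
ee_pos: [0.5376, -0.1284, 0.1284]
eef_rot: [180.0, -0.0, 4.5]
force: [-0.5, -0.0, -0.2]
width: 0.136
finger_force: 24.3
```

```bash
cat > st.py <<'E'
from h import *
from rig import monitor,viewer
def rail(xy,p=(.5562,-.0522,4.5)):
    a=np.radians(p[2]);R=np.array([[np.cos(a),-np.sin(a)],[np.sin(a),np.cos(a)]]);return R.T@(np.array(xy)-p[:2]),R
def state():
    o=monitor.observe();q,R=rail(o["ee_pos"][:2]);print(o["time_s"],"rail",(q*1e3).round(2),"z",o["ee_pos"][2].round(4),"yaw",o["eef_rot"][2].round(2)-4.5,"F rail",(R.T@o["force"][:2]).round(2),o["force"][2].round(2),"T",o["wrist_torque"].round(3));return o
if __name__=="__main__":
    state()
    f=viewer.grab_frame("wrist");np.savez("w.npz",**f);state();state()
E
python3 st.py
```

```text
6.3 rail [-24.53 -74.53] z 0.1284 yaw 0.019999999999999574 F rail [-0.51 -0.01] -0.22 T [ 0.005 -0.012  0.01 ]
6.35 rail [-24.69 -74.51] z 0.1284 yaw 0.019999999999999574 F rail [0.67 0.2 ] -1.11 T [-0.025 -0.028 -0.012]
6.35 rail [-24.69 -74.51] z 0.1284 yaw 0.019999999999999574 F rail [0.67 0.2 ] -1.11 T [-0.025 -0.028 -0.012]
```

Sliding freely. I probe the lateral play of the bore to centre it before the bend.

Request:
{"api": "arm_command", "payload": {
  "targets": [0,0,0.001,0,0,0,0,0,0,0,0,0,0,0,0]
}}

```text
time_s: 6.65
ee_pos: [0.5374, -0.1295, 0.1284]
eef_rot: [-180.0, 0.0, 4.5]
force: [0.8, 0.2, -1.2]
width: 0.132
finger_force: 24.3
```

Request:
{"api": "arm_command", "payload": {
  "targets": [0,0,-0.002,0,0,0,0,0,0,0,0,0,0,0,0]
}}

```text
time_s: 6.95
ee_pos: [0.5373, -0.1276, 0.1285]
eef_rot: [180.0, -0.0, 4.5]
force: [-0.2, -3.8, -1.3]
width: 0.134
finger_force: 24.6
```

Contact at +1 mm left (-3.8 N) and free at 1 mm right, so the bore centre is at rail y about -75, as modelled. I re-centre and advance to the bend start.

Request:
{"api": "arm_command", "payload": {
  "targets": [0,0,0.0014,0,0,0,0.002,0,0,0,0,0.002,0,0,0,0,0.002,0,0,0,0,0.002,0,0,0,0,0.0017,0,0,0,0,0,0,0,0]
}}

```text
time_s: 7.65
ee_pos: [0.5473, -0.128, 0.1285]
eef_rot: [180.0, -0.0, 4.5]
force: [0.5, 0.5, -1.3]
width: 0.138
finger_force: 24.8
```

Request:
{"api": "arm_command", "payload": {
  "targets": [0,0.0027,-4e-05,0,-0.03,0,0.0027,-4e-05,0,-0.03,0,0.0027,-4e-05,0,-0.03,0,0.0027,-4e-05,0,-0.03,0,0.0027,-4e-05,0,-0.03,0,0.0027,-4e-05,0,-0.03,0,0,0,0,0]
}}

```text
time_s: 8.35
ee_pos: [0.5633, -0.1253, 0.1284]
eef_rot: [180.0, -0.0, 14.9]
force: [0.9, 0.2, -0.2]
width: 0.135
finger_force: 24.8
```

```bash
cat > s.py <<'E'
from st import *
o=state();q,R=rail(o["ee_pos"][:2]);th=np.radians(o["eef_rot"][2]-4.5);d=q-[-.015,.015]
print("heading",np.degrees(th).round(2),"arc pos angle",np.degrees(np.arctan2(d[0],-d[1])).round(2),"radius err mm (+out)",(np.hypot(*d)-.09)*1e3)
F=R.T@o["force"][:2];print("F along,left",(F@[np.cos(th),np.sin(th)]).round(2),(F@[-np.sin(th),np.cos(th)]).round(2))
E
python3 s.py
```

```text
8.35 rail [  1.34 -73.4 ] z 0.1284 yaw 10.42 F rail [0.92 0.1 ] -0.24 T [0.007 0.019 0.013]
heading 10.42 arc pos angle 10.48 radius err mm (+out) -0.1065169491951401
F along,left 0.92 -0.07
```

Tracking well with no contact force, so I continue.

Request:
{"api": "arm_command", "payload": {
  "targets": [0,0.0027,-4e-05,0,-0.03,0,0.0027,-4e-05,0,-0.03,0,0.0027,-4e-05,0,-0.03,0,0.0027,-4e-05,0,-0.03,0,0.0027,-4e-05,0,-0.03,0,0.0027,-4e-05,0,-0.03,0,0.0027,-4e-05,0,-0.03,0,0.0027,-4e-05,0,-0.03]
}}

```text
time_s: 9.15
ee_pos: [0.5832, -0.1173, 0.1285]
eef_rot: [-180.0, 0.0, 28.7]
force: [-0.2, 0.7, -0.8]
width: 0.137
finger_force: 24.8
```

Request:
{"api": "arm_command", "payload": {
  "targets": [0,0.0027,-4e-05,0,-0.03,0,0.0027,-4e-05,0,-0.03,0,0.0027,-4e-05,0,-0.03,0,0.0027,-4e-05,0,-0.03,0,0.0027,-4e-05,0,-0.03,0,0.0027,-4e-05,0,-0.03,0,0.0027,-4e-05,0,-0.03,0,0,0,0,0]
}}

```text
time_s: 9.95
ee_pos: [0.5988, -0.1065, 0.1285]
eef_rot: [180.0, -0.0, 40.7]
force: [-0.4, 0.1, -0.3]
width: 0.132
finger_force: 24.8
```

```bash
python3 s.py
```

```text
9.95 rail [ 38.2  -57.43] z 0.1285 yaw 36.21 F rail [-0.36  0.08] -0.29 T [-0.014 -0.024 -0.05 ]
heading 36.21 arc pos angle 36.3 radius err mm (+out) -0.13399640639440158
F along,left -0.25 0.28
```

Request:
{"api": "arm_command", "payload": {
  "targets": [0,0.0027,-4e-05,0,-0.03,0,0.0027,-4e-05,0,-0.03,0,0.0027,-4e-05,0,-0.03,0,0.0027,-4e-05,0,-0.03,0,0.0027,-4e-05,0,-0.03,0,0.0027,-4e-05,0,-0.03,0,0.0027,-4e-05,0,-0.03,0,0.0027,-4e-05,0,-0.03]
}}

```text
time_s: 10.75
ee_pos: [0.6133, -0.0906, 0.1285]
eef_rot: [-180.0, -0.0, 54.5]
force: [0.3, 0.1, -0.9]
width: 0.137
finger_force: 24.8
```

Request:
{"api": "arm_command", "payload": {
  "targets": [0,0.0027,-4e-05,0,-0.03,0,0.0027,-4e-05,0,-0.03,0,0.0027,-4e-05,0,-0.03,0,0.0027,-4e-05,0,-0.03,0,0.0027,-4e-05,0,-0.03,0,0.0027,-4e-05,0,-0.03,0,0.0027,-4e-05,0,-0.03,0,0,0,0,0]
}}

```text
time_s: 11.55
ee_pos: [0.6226, -0.0741, 0.1284]
eef_rot: [-180.0, -0.0, 66.5]
force: [0.4, -0.0, -0.9]
width: 0.137
finger_force: 24.8
```

```bash
python3 s.py
```

```text
11.55 rail [ 64.46 -27.01] z 0.1284 yaw 62.0 F rail [ 0.42 -0.04] -0.92 T [ 0.008 -0.012  0.032]
heading 62.0 arc pos angle 62.14 radius err mm (+out) -0.12199927635063446
F along,left 0.16 -0.39
```

Request:
{"api": "arm_command", "payload": {
  "targets": [0,0.0027,-4e-05,0,-0.03,0,0.0027,-4e-05,0,-0.03,0,0.0027,-4e-05,0,-0.03,0,0.0027,-4e-05,0,-0.03,0,0.0027,-4e-05,0,-0.03,0,0.0027,-4e-05,0,-0.03,0,0.0027,-4e-05,0,-0.03,0,0.0027,-4e-05,0,-0.03]
}}

```text
time_s: 12.35
ee_pos: [0.6287, -0.0535, 0.1285]
eef_rot: [-180.0, -0.0, 80.3]
force: [0.3, -0.5, -1.4]
width: 0.135
finger_force: 24.8
```

Request:
{"api": "arm_command", "payload": {
  "targets": [0,0.0027,-4e-05,0,-0.03,0,0.0027,-4e-05,0,-0.03,0,0.0027,-4e-05,0,-0.03,0,0.0027,-4e-05,0,-0.03,0,0.0027,-4e-05,0,-0.03,0,0.0027,-4e-05,0,-0.03,0,0.0027,-4e-05,0,-0.03,0,0,0,0,0]
}}

```text
time_s: 13.15
ee_pos: [0.6299, -0.0346, 0.1285]
eef_rot: [-180.0, -0.0, 92.3]
force: [0.2, -0.3, -1.0]
width: 0.14
finger_force: 24.8
```

```bash
python3 s.py
```

```text
13.15 rail [74.89 11.79] z 0.1285 yaw 87.78 F rail [ 0.17 -0.28] -0.97 T [ 0.011  0.038 -0.014]
heading 87.78 arc pos angle 87.95 radius err mm (+out) -0.05372053510249719
F along,left -0.27 -0.18
```

Request:
{"api": "arm_command", "payload": {
  "targets": [0,0.0027,-4e-05,0,-0.03,0,0.0008,0,0,-0.009,0,0.0015,0,0,0,0,0.0015,0,0,0,0,0.0015,0,0,0,0,0,0,0,0]
}}

```text
time_s: 13.75
ee_pos: [0.629, -0.0267, 0.1283]
eef_rot: [-179.9, -0.0, 94.4]
force: [-2.9, 0.1, -1.2]
width: 0.139
finger_force: 24.8
```

```bash
python3 s.py
```

```text
13.75 rail [74.59 19.75] z 0.1283 yaw 89.9 F rail [-2.84  0.33] -1.17 T [-0.13   0.553  0.02 ]
heading 89.9 arc pos angle 93.03 radius err mm (+out) -0.28897193114084396
F along,left 0.32 2.84
```

The catch now presses the block inward (2.8 N), as expected. I continue slowly.

Request:
{"api": "arm_command", "payload": {
  "targets": [0,0.0015,0,0,0,0,0.0015,0,0,0,0,0.0015,0,0,0,0,0.0015,0,0,0,0,0.0015,0,0,0,0,0,0,0,0]
}}

```text
time_s: 14.35
ee_pos: [0.6287, -0.019, 0.1284]
eef_rot: [-180.0, -0.0, 94.4]
force: [-3.7, 0.5, -0.9]
width: 0.137
finger_force: 24.8
```

Request:
{"api": "arm_command", "payload": {
  "targets": [0,0.0015,0,0,0,0,0.0015,0,0,0,0,0.0015,0,0,0,0,0.0015,0,0,0,0,0.0015,0,0,0,0,0.0015,0,0,0,0,0,0,0,0]
}}

```text
time_s: 15.05
ee_pos: [0.6281, -0.0101, 0.1284]
eef_rot: [-180.0, -0.0, 94.4]
force: [-4.0, -0.3, -1.0]
width: 0.136
finger_force: 24.9
```

```bash
python3 s.py
```

```text
15.05 rail [74.96 36.32] z 0.1284 yaw 89.91 F rail [-3.97  0.04] -1.04 T [0.021 0.671 0.011]
heading 89.91 arc pos angle 103.34 radius err mm (+out) 2.4504909383517433
F along,left 0.03 3.97
```

Request:
{"api": "arm_command", "payload": {
  "targets": [0,0.002,0,0,0,0,0.002,0,0,0,0,0.002,0,0,0,0,0.002,0,0,0,0,0.002,0,0,0,0,0.002,0,0,0,0,0.002,0,0,0,0,0,0,0,0]
}}

```text
time_s: 15.85
ee_pos: [0.6271, 0.0042, 0.1285]
eef_rot: [180.0, -0.0, 94.4]
force: [-3.1, 2.3, 0.3]
width: 0.136
finger_force: 24.9
```

Request:
{"api": "arm_command", "payload": {
  "targets": [0,0.001,0,0,0,0,0.001,0,0,0,0,0,0,0,0]
}}

```text
time_s: 16.15
ee_pos: [0.627, 0.0057, 0.1285]
eef_rot: [180.0, -0.0, 94.4]
force: [-2.1, 1.1, -0.8]
width: 0.131
finger_force: 24.9
```

```bash
python3 s.py
```

```text
16.15 rail [75.08 52.15] z 0.1285 yaw 89.91 F rail [-1.96  1.3 ] -0.77 T [ 0.265  0.553 -0.029]
heading 89.91 arc pos angle 112.41 radius err mm (+out) 7.439531921729331
F along,left 1.3 1.96
```

The catch is now rolling off the trailing corner, with the along-force pushing forward. I go on in small steps.

Request:
{"api": "arm_command", "payload": {
  "targets": [0,0.001,0,0,0,0,0.001,0,0,0,0,0,0,0,0]
}}

```text
time_s: 16.45
ee_pos: [0.6269, 0.0077, 0.1286]
eef_rot: [180.0, -0.0, 94.4]
force: [-1.7, 1.1, -0.9]
width: 0.135
finger_force: 24.9
```

Request:
{"api": "arm_command", "payload": {
  "targets": [0,0.0007,0,0,0,0,0,0,0,0]
}}

```text
time_s: 16.65
ee_pos: [0.627, 0.0082, 0.1286]
eef_rot: [180.0, 0.0, 94.4]
force: [-0.4, 0.3, -0.6]
width: 0.136
finger_force: 24.8
```

```bash
python3 s.py
```

```text
16.65 rail [75.3  54.63] z 0.1286 yaw 89.91 F rail [-0.34  0.29] -0.62 T [ 0.152  0.194 -0.027]
heading 89.91 arc pos angle 113.7 radius err mm (+out) 8.61578902830723
F along,left 0.29 0.35
```

Request:
{"api": "arm_command", "payload": {
  "targets": [0,0.0005,0,0,0,0,0,0,0,0]
}}

```text
time_s: 16.85
ee_pos: [0.6269, 0.0086, 0.1286]
eef_rot: [180.0, 0.0, 94.4]
force: [-0.2, -0.1, -0.6]
width: 0.137
finger_force: 24.9
```

Request:
{"api": "arm_command", "payload": {
  "targets": [0,0.0005,0,0,0,0,0,0,0,0]
}}

```text
time_s: 17.05
ee_pos: [0.6268, 0.0091, 0.1285]
eef_rot: [180.0, 0.0, 94.4]
force: [-0.4, -0.5, -0.7]
width: 0.137
finger_force: 24.9
```

```bash
python3 s.py
```

```text
17.05 rail [75.16 55.61] z 0.1285 yaw 89.91 F rail [-0.45 -0.45] -0.73 T [0.05  0.004 0.049]
heading 89.91 arc pos angle 114.25 radius err mm (+out) 8.882636274305412
F along,left -0.45 0.44
```

Request:
{"api": "arm_command", "payload": {
  "targets": [0,0.0005,0,0,0,0,0,0,0,0,0,0,0,0,0]
}}

```text
time_s: 17.35
ee_pos: [0.6267, 0.0093, 0.1286]
eef_rot: [180.0, 0.0, 94.4]
force: [0.5, -3.6, -0.8]
width: 0.138
finger_force: 24.9
```

```bash
python3 s.py
```

```text
17.35 rail [75.12 55.76] z 0.1286 yaw 89.91 F rail [ 0.26 -3.61] -0.84 T [-0.76  -0.056  0.041]
heading 89.91 arc pos angle 114.34 radius err mm (+out) 8.91265427300976
F along,left -3.61 -0.27
```

Stop reached (-3.6 N). I back off 0.5 mm, lower the carrier back to hang on the rod, and open.

Request:
{"api": "arm_command", "payload": {
  "targets": [0,-0.0005,0,0,0,0,0,0,0.0006,0,0,0,0,0.0006,0,0,0,0,0,0]
}}

```text
time_s: 17.75
ee_pos: [0.6267, 0.0092, 0.1275]
eef_rot: [180.0, -0.0, 94.4]
force: [-0.9, -0.7, 3.1]
width: 0.137
finger_force: 25.3
```

```bash
python3 s.py
```

```text
17.75 rail [75.07 55.65] z 0.1275 yaw 89.91 F rail [-0.99 -0.62] 3.15 T [-0.314  0.146  0.071]
heading 89.91 arc pos angle 114.29 radius err mm (+out) 8.823387746106235
F along,left -0.62 0.99
```

Request:
{"api": "arm_command", "payload": {
  "targets": [0,0,0,-0.0003,0,0.16,0,0,0,0,0.2,0,0,0,0,0.25,0,0,0,0,0.3,0,0,0,0,0.4,0,0,0,0,0.4,0,0,0,0,0.4,0,0,0,0],
  "newtons": 20
}}

```text
time_s: 18.55
ee_pos: [0.6266, 0.0091, 0.1276]
eef_rot: [180.0, -0.0, 94.4]
force: [0.1, -0.8, -0.0]
width: 0.4
finger_force: 0.0
```

Request:
{"api": "arm_command", "payload": {
  "targets": [0.4,0,0,-0.005,0,0.4,0,0,-0.015,0,0.4,0,0,-0.03,0,0.4,0,0,-0.04,0,0.4,0,0,-0.04,0,0.4,0,0,-0.03,0,0.4,0,0,0,0,0.4,0,0,0,0]
}}

```text
time_s: 19.35
ee_pos: [0.6266, 0.0091, 0.2889]
eef_rot: [179.9, 0.0, 94.4]
force: [-0.6, 0.4, 0.2]
width: 0.402
finger_force: 0.0
```

```bash
python3 - <<'E'
from st import *
state()
f=viewer.grab_frame("wrist");g=viewer.grab_frame("scene");np.savez("w9.npz",**f)
c=cv2.resize(g["img"][240:360,170:330],(640,480),interpolation=cv2.INTER_CUBIC)
cv2.imwrite("pics/end.png",cv2.resize(cv2.hconcat([f["img"],c]),(800,300))[:,:,::-1])
E
```

```text
19.35 rail [75.02 55.62] z 0.2889 yaw 89.91 F rail [-0.57  0.42] 0.22 T [-0.037 -0.001 -0.009]
```

View pics/end.png

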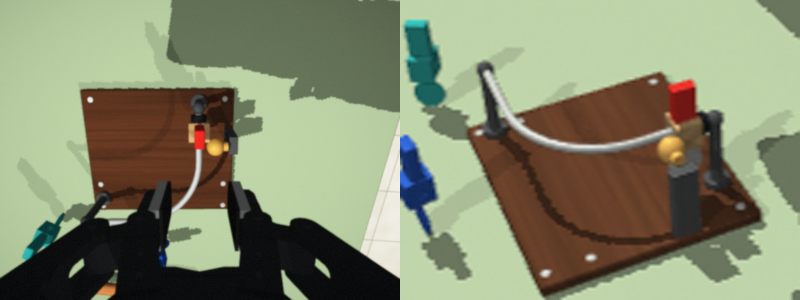

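The picture shows the red tab upright, with the block at (195,132) between the brass ball (215,147) and the black stop (198,112). The gripper is clear. I let it settle and hand in.

Request:
{"api": "arm_command", "payload": {
  "targets": [0.4,0,0,0,0,0.4,0,0,0,0,0.4,0,0,0,0,0.4,0,0,0,0,0.4,0,0,0,0,0.4,0,0,0,0,0.4,0,0,0,0,0.4,0,0,0,0]
}}

```text
time_s: 20.25
ee_pos: [0.6266, 0.0091, 0.2876]
eef_rot: [180.0, -0.0, 94.4]
force: [0.1, 0.2, -1.1]
width: 0.395
finger_force: 0.0
```

```bash
python3 - <<'E'
from st import *
from rig import order
f0=dict(np.load("w9.npz"));f=viewer.grab_frame("wrist")
for q in(f0,f):
    k,l,s,c=cv2.connectedComponentsWithStats(red(q["img"]));i=1+np.argmax(s[1:,4]);print(s[i],c[i],rail(plane(q,c[i],.12)[0,:2])[0])
print(order.close_job())
E
```

```text
[311 208  17  32 487] [319.22587269 222.9486653 ] [0.0762545  0.05436254]
[311 208  18  32 499] [319.64328657 223.68937876] [0.07622126 0.05418525]
the job is handed in; nothing more can be done
None
```

The carrier was slid around the bend and past the brass catch, touched the black stop at about 4 N, was backed off 0.5 mm and released; it hangs still between the catch and the stop, the bystanders were left alone, and the job was handed in at about 20 s.

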